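Locate a gilt moulding rail against the stops of a framer's jig

TASK

Pick out the gold rail among the three short frame rails, set it flat inside the white outline on the jig bed, clear of both stops, and press it down firmly (about 10 N, for half a second). Then slide it along the bed without lifting it, first square up against the long yellow fence, and after that along the fence until its end meets the red end stop; let go and leave it home. Leave the black and the white rail where they are.

Things in the scene. Friction and masses are not known exactly. Their poses are not given: they have to be found in the camera images.
- gilt_rail_center (a point): Centre (half-way up) of the gold rail: a straight square-ended block of moulding, 32 mm wide (its x), 120 mm long (its y), 50 mm high (z, up; the top 4 mm only 22 mm wide), about 0.15 kg, loose on the bench. Either end may go first. Grip it across the 32 mm width 10 to 14 mm above this point, so that the fingertips clear the jig's 10 mm high stops.
- jig: Jig fixed to the bench, origin under its centre, z up: blue base, flat grey bed 122 (x) by 206 mm (y), 20 mm above the bench. Yellow fence along the +x edge, face at x = 45 mm; red end stop along the +y edge, face at y = 87 mm; both stand 10 mm above the bed. White outline: centre x = -6, y = -8 mm, long side along y. Home of the rail's centre: x = 29, y = 27, z = 45 mm.
- black_rail_center (a point): Centre (half-way up) of the black rail, same size and axes as the gilt one. Loose bystander on the bench: leave it alone.
- white_rail_center (a point): Centre (half-way up) of the white rail, same size and axes as the gilt one. Loose bystander on the bench: leave it alone.
Mind the look-alikes: they are no part of the job. Of the things that look like the part that bears gilt_rail_center, take the one that is farthest to the robot's left at the start.

How it is judged:
By the outcome, as a careful person would: the job done as asked, in the order asked, and still so for the second after the job is handed in, with the robot touching nothing.
It also fails if it takes over 45 s, if anything falls off the work surface, if the arm or the gripper's body presses on something with over 40 N, if the wrist force passes 120 N, or if a joint passes its speed limit or range.

ROBOT

A 6-joint arm with a two-finger parallel gripper is mounted at the origin on the work surface. World frame = base frame: x ahead of the robot, y to its left, z up, the work surface at z = 0. Lengths are in m, angles in rad, forces in N, time in s.
With the tool pointing down it reaches from about 0.3 to 0.875 m from the base axis. Payload 6.4 kg.
Tool frame: the origin (TCP) lies at the very end of the fingers, on their centre line; the grasp point (between the pads) lies ctrl.grip_point_offset behind it (ctrl.grip_point_offset is the distance from the TCP to the grasp point, in m); z points along the fingers, x is the direction in which the jaws open and shut, and the axes are right-handed (so a half turn about z gives the same grasp; the last joint's range is limited). The gripper opens to 85 mm and grips with 20 to 120 N. Pads are 22 mm wide; open, the fingers measure 114 mm over their backs; the gripper's body (76 mm by 85 mm) begins 54 mm behind the grasp point. The pads swing forward as they close: fully open they stand 13 mm farther back than shut.
Start: joints at [0.96, 0.181, 1.607, -0, 1.354, -0.206], TCP at [0.226, 0.529, 0.231] pointing down, gripper open.
Joint ranges: [-2.99, 2.99], [-0.89, 2.07], [0.3, 2.58], [-1.14, 4.28], [0, 2.63], [-3.12, 3.12]. Speed limits (rad/s): [2.57, 2.57, 3.01, 3.14, 3.14, 3.14].

INTERFACE

Orientations are given as a unit quaternion [w, x, y, z].
In Python, from bench import get_obs, viewer, workorder, ctrl gives the robot as it stands. The module is installed in compiled form; this text tells all that it offers.
- The arm moves only by the tool move_arm, never from a script. Its argument "increments" is a list of rows, each an object of numbers: "tx", "ty", "tz": the shift along the tool's x, y, z in m; "turn": the turn about the tool's z in degrees. A call has 1 to 20 rows; each row is the pose to reach, as a shift and turn from the pose commanded when the call began, along the tool's axes at that moment; what a row does not reach only later rows make up. A row lasts 1/12 s, in which the tool goes at most 41.7 mm and 7.16 degrees, less where a joint would pass 70% of its speed; a pose out of reach is approached as far as the arm can. A call with a gripper value outside its range is refused whole. "gripper" is the opening, from 0 (shut) to 1 (fully open), set as the call begins (left out, the last holds). The fingers move at their own pace and stop on an object; the grip force is fixed at half the most. Time passes only in rows, so rows that repeat a pose let the fingers close. It gives the time, the measured TCP pose, the force and the opening at its end, in the units of the state.
- get_obs(): the state, without advancing time (a new reading comes with each control period).
- viewer.camera(name): name is "scene" or "top" or "wrist"; returns (picture, depth): 420x560x3 uint8, red, green, blue; 420x560 float32, m along the optical axis (not along the pixel's ray), 0 where there is no reading.
- viewer.get_calibration(name): a dict with "intrinsics" (3x3 intrinsics, pixels), "origin" and "attitude" of the camera in the world. Camera axes: x right, y up, looking along -z (the intrinsics and any distortion apply to the point x, -y, -z); pixel columns grow to the right and rows downward; lengths in m; the calibration is good to about 2 mm. A picture is of the moment at which its call begins: read the wrist's pose just before it. get_calibration takes no time and is no camera call; for the wrist camera it gives the pose at the moment of the call.
- workorder.hand_in(): hands the job in, once; it reports no verdict.
The state is a dict: "time_s": time; "q": joint angles; "dq": joint speeds; "joint_efforts": joint torques, N m; "eef_pos": TCP position; "eef_rot": TCP orientation; "wrist_force": force on the tool from outside, world axes, zero at the start; "torque": the same for the moment, N m; "opening": opening from 0.0 (shut) to 1.0 (fully open).
Only numpy, scipy, OpenCV 4.12 (cv2) and the standard library are available. Lean on these libraries where they do the work, as an engineer would, in place of code of your own. Each camera call takes 0.05 s, during which the arm holds its last target.

## Working session

There is one attempt and no reset: what is moved stays moved. The work goes in short steps, Python scripts to look and compute and a tool call to move; the robot and the scene stay as the last step left them, time stands still between calls to the robot, and variables do not carry over. Pictures are saved under pics/ and viewed, and the job is handed in when it is done.

Besides the shell and the picture viewer there is one more tool, called after "Call:" as name(argument=value, ...) on one line, values as JSON. move_arm: Moves the arm, as the interface text tells. Its arguments: {"type":"object","properties":{"increments":{"type":"array"},"gripper":{"type":"number"}},"required":["increments"]}

```bash
mkdir -p pics; python3 - <<'E'
from bench import get_obs, viewer, ctrl
import cv2,numpy as np
print(get_obs()); print(ctrl.grip_point_offset)
for n in ("scene","top"):
    p,d=viewer.camera(n); cv2.imwrite(f"pics/{n}0.png",p[:,:,::-1]); np.savez(f"{n}0.npz",p=p,d=d,**viewer.get_calibration(n))
    print(n,viewer.get_calibration(n))
E
```

```text
{'time_s': 0.0, 'q': array([ 9.59695894e-01,  1.81570255e-01,  1.60797881e+00,  1.17957825e-06,
        1.35378130e+00, -2.06310200e-01]), 'dq': array([ 3.73346641e-04,  8.34499913e-04, -1.30424293e-04,  2.99742091e-04,
        5.32494646e-04,  2.43940037e-05]), 'joint_efforts': array([ 1.60077390e-03, -4.44884348e+01, -3.51328218e+01, -1.76208491e-04,
        9.31419258e-03,  3.87803163e-05]), 'eef_pos': array([0.22612563, 0.52808899, 0.23038183]), 'eef_rot': array([ 3.19070185e-04,  8.34812894e-01,  5.50533085e-01, -8.08147547e-04]), 'wrist_force': array([-0.46347513, -0.75517723, -0.50603901]), 'torque': array([ 0.00477286, -0.00117913, -0.01168157]), 'opening': 1.0010109073932525}
0.0187
scene {'intrinsics': array([[460.4546348 ,   0.        , 280.92612096],
       [  0.        , 460.4546348 , 213.93338362],
       [  0.        ,   0.        ,   1.        ]]), 'origin': array([1.16169592, 0.31619746, 0.74180981]), 'attitude': array([0.42922532, 0.19678075, 0.38179338, 0.79452928])}
top {'intrinsics': array([[426.6449871 ,   0.        , 285.41770203],
       [  0.        , 426.6449871 , 206.40969447],
       [  0.        ,   0.        ,   1.        ]]), 'origin': array([ 0.27362455, -0.14015815,  1.0215654 ]), 'attitude': array([ 0.71771213,  0.07077026, -0.07074203, -0.68911279])}
```

View pics/top0.png

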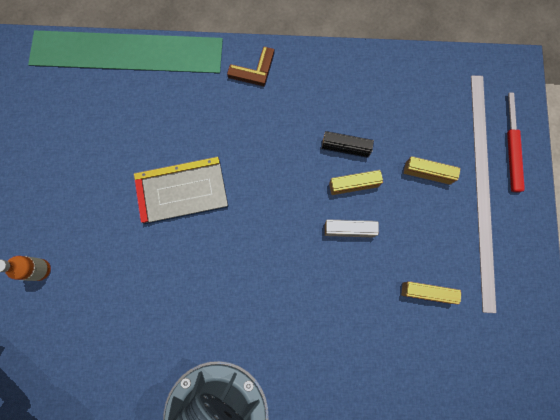

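View pics/scene0.png

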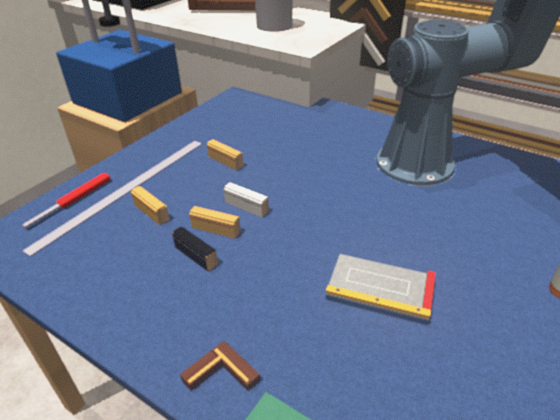

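Three gold candidates in the top picture: (357,182), (433,170) and (433,293). Image left is the robot's left (+y), so (357,182) fits. I'll measure it and confirm it in a crop.

```bash
cat > h.py <<'E'
import numpy as np,cv2
from scipy.spatial.transform import Rotation as R
def rot(q): return R.from_quat([q[1],q[2],q[3],q[0]]).as_matrix()
def rays(uv,c):
    K=c['intrinsics'];uv=np.atleast_2d(np.asarray(uv,float))
    d=np.c_[(uv[:,0]-K[0,2])/K[0,0],-(uv[:,1]-K[1,2])/K[1,1],-np.ones(len(uv))]
    return d@rot(c['attitude']).T
def onplane(uv,c,z):
    r=rays(uv,c);return c['origin']+r*((z-c['origin'][2])/r[:,2])[:,None]
def cloud(d,c):
    v,u=np.mgrid[:d.shape[0],:d.shape[1]]
    return (c['origin']+rays(np.c_[u.ravel(),v.ravel()],c)*d.reshape(-1,1)).reshape(*d.shape,3)
def rect(pts):
    (cx,cy),(w,h),a=cv2.minAreaRect((pts[:,:2]*1000).astype(np.float32))
    if w<h: w,h=h,w;a+=90
    return np.array([cx,cy,w,h,a]).round(1)  # a: deg of long side, world
E
python3 - <<'E'
from h import *
f=dict(np.load('top0.npz'));p,d=f['p'],f['d'];P=cloud(d,f)
hsv=cv2.cvtColor(p,cv2.COLOR_RGB2HSV)
print('bench z',np.median(P[250:280,200:300,2]))
for n,m in (('gold',(hsv[...,0]>15)&(hsv[...,0]<35)&(hsv[...,1]>110)&(hsv[...,2]>90)),('red',((hsv[...,0]<8)|(hsv[...,0]>172))&(hsv[...,1]>150)&(hsv[...,2]>90)),('grey',(hsv[...,1]<60)&(hsv[...,2]>110))):
    k,l,s,c=cv2.connectedComponentsWithStats(m.astype(np.uint8))
    for i in range(1,k):
        if s[i,4]>120:
            w=l==i; z=np.percentile(P[w][:,2],80)
            t=w&(np.abs(P[...,2]-z)<.006)
            uv=np.argwhere(t)[:,::-1]
            print(n,c[i].round(),s[i,4],'z',z.round(4),'rect',rect(onplane(uv,f,z)))
cv2.imwrite('pics/crop.png',cv2.resize(p[110:320,300:480,::-1],None,fx=2.8,fy=2.8,interpolation=cv2.INTER_CUBIC))
cv2.imwrite('pics/crop2.png',cv2.resize(p[140:240,120:240,::-1],None,fx=5.5,fy=5.5,interpolation=cv2.INTER_CUBIC))
E
```

```text
bench z -0.0005512392952884415
gold [254.  65.] 197 z 0.0235 rect [838.4 -41.4 104.7  67.7 123.6]
gold [177. 168.] 577 z 0.0308 rect [558.  130.3 205.2  17.4 104.3]
gold [436. 169.] 522 z 0.0499 rect [ 577.5 -483.5  118.4   31.4   78.8]
gold [356. 185.] 133 z 0.0468 rect [ 532.5 -301.7  120.5   29.2   92.4]
gold [433. 293.] 762 z 0.0501 rect [ 288.2 -473.7  119.5   31.    82.9]
red [516. 160.] 699 z 0.022 rect [ 615.9 -696.3  156.7   27.9    0. ]
red [141. 200.] 289 z 0.0314 rect [475.5 206.9 105.5  15.7  14.2]
grey [80. 13.] 1461 z -0.7458 rect [1510.2  853.8  437.3  135.8   92.5]
grey [142.  11.] 458 z -0.7459 rect [1534.2  569.8  216.4   94.9  117.5]
grey [297.  17.] 7580 z -0.7467 rect [1526.  -151.8 1166.7  192.8   92.5]
grey [481.  24.] 2362 z -0.7476 rect [ 1549.9 -1020.5   437.4   220.3    90.7]
grey [544.  17.] 272 z -0.7473 rect [ 1582.5 -1301.    104.6    95.5    15.4]
grey [483. 196.] 3081 z 0.0035 rect [ 549.6 -618.7  600.8   33.   180. ]
grey [554. 141.] 1308 z -0.7466 rect [  886.  -1280.6   729.7    58.2   175. ]
grey [512. 110.] 205 z 0.0152 rect [ 748.1 -698.9   97.4   12.7  180. ]
grey [184. 193.] 3413 z 0.0212 rect [501.9 108.4 190.7 106.6 104.3]
grey [352. 227.] 754 z 0.0501 rect [ 428.9 -291.3  119.7   31.5   90.5]
grey [221. 386.] 1983 z 0.0143 rect [ 52.9   1.2 219.2 109.9  92.2]
```

View pics/crop.png

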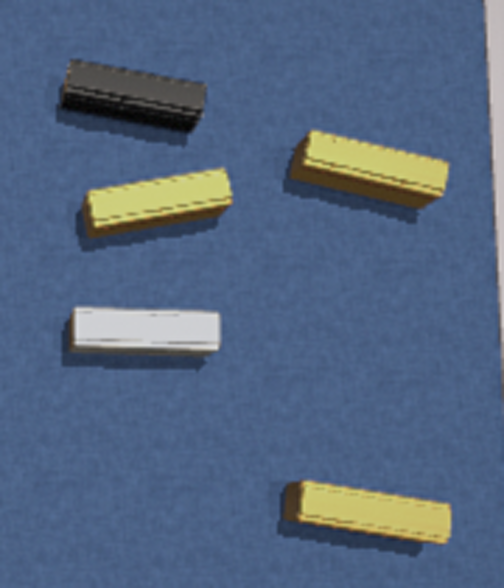

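View pics/crop2.png

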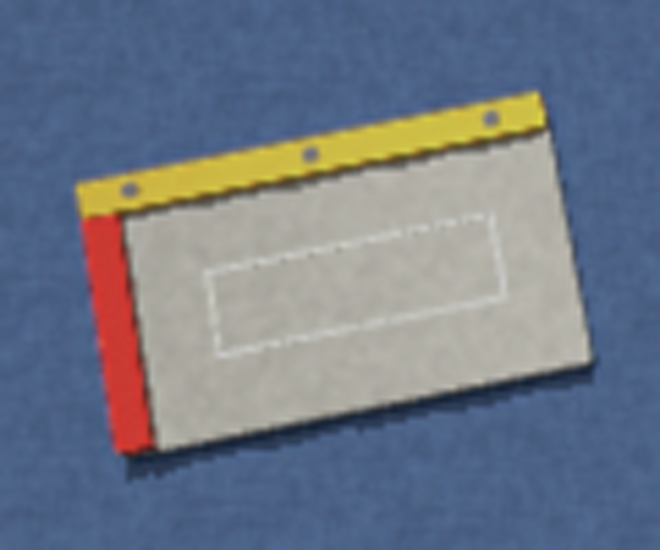

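The crop shows the black rail (top picture 347,144), the target gold rail (357,182) between black and white, white (352,227), and two gold look-alikes farther right. The target is confirmed as the leftmost gold rail. My colour mask missed its bright top, so I'll measure it again by depth, and measure the jig at the same time.

```bash
cat >> h.py <<'E'
def tops(f,lo=.04,hi=.06,top=.05,xr=(.3,.8),yr=(-.6,.4)):
    P=cloud(f['d'],f);z=P[...,2]
    m=(z>lo)&(z<hi)&(P[...,0]>xr[0])&(P[...,0]<xr[1])&(P[...,1]>yr[0])&(P[...,1]<yr[1])
    k,l,s,c=cv2.connectedComponentsWithStats(m.astype(np.uint8),connectivity=4)
    return [(c[i].round(),s[i,4],np.median(P[l==i][:,2]).round(4),rect(P[l==i])) for i in range(1,k) if s[i,4]>80]
E
python3 - <<'E'
from h import *
for n in('top','scene'):
    f=dict(np.load(n+'0.npz'));print(n)
    for lo in (.041,.048):
        for t in tops(f,lo):print(lo,t)
f=dict(np.load('top0.npz'));hsv=cv2.cvtColor(f['p'],cv2.COLOR_RGB2HSV)
w=(hsv[...,1]<70)&(hsv[...,2]>150)
# jig: white outline
g=hsv[...,2].astype(float);g=cv2.GaussianBlur(g,(0,0),.6)-cv2.GaussianBlur(g,(0,0),4)
m=np.zeros(g.shape,bool);m[172:212,153:216]=g[172:212,153:216]>8
k,l,s,c=cv2.connectedComponentsWithStats(m.astype(np.uint8),connectivity=8)
for i in range(1,k):
    if s[i,4]>20: print('outline',s[i],rect(onplane(np.argwhere(l==i)[:,::-1],f,.02)))
ym=(hsv[...,0]>15)&(hsv[...,0]<35)&(hsv[...,1]>110)&(hsv[...,2]>110);ym[:150]=0;ym[:,230:]=0
rm=((hsv[...,0]<8)|(hsv[...,0]>172))&(hsv[...,1]>150)&(hsv[...,2]>120);rm[:,160:]=0;rm[:,:125]=0;rm[230:]=0
print('yellow',rect(onplane(np.argwhere(ym)[:,::-1],f,.03)),'red',rect(onplane(np.argwhere(rm)[:,::-1],f,.03)))
P=cloud(f['d'],f)
bed=(P[...,2]>.014)&(P[...,2]<.025);bed[:150]=0;bed[:,:125]=0;bed[:,235:]=0;bed[230:]=0
print('bed',rect(P[bed]), 'all',rect(P[(P[...,2]>.014)&(np.abs(P[...,0]-.51)<.12)&(np.abs(P[...,1]-.12)<.15)]))
E
```

```text
top
0.041 (array([348., 141.]), np.int32(633), np.float64(0.0483), array([ 638.9, -280.4,  118.9,   33.8,   81.1]))
0.041 (array([434., 168.]), np.int32(664), np.float64(0.0481), array([ 579.9, -485.7,  120.2,   33.9,   78.8]))
0.041 (array([357., 180.]), np.int32(665), np.float64(0.0481), array([ 542.4, -301.8,  119.8,   32.6,  102.5]))
0.041 (array([352., 227.]), np.int32(715), np.float64(0.0483), array([ 429.8, -291.9,  119.7,   32.3,   90.4]))
0.041 (array([420., 285.]), np.int32(109), np.float64(0.0459), array([ 304.9, -457.8,   82.1,    9.5,   89.6]))
0.048 (array([348., 140.]), np.int32(320), np.float64(0.0499), array([ 638.4, -280.7,  118. ,   25.8,   80.8]))
0.048 (array([430., 166.]), np.int32(281), np.float64(0.0496), array([ 582.1, -476.4,   99.5,   22.8,   78.3]))
0.048 (array([356., 180.]), np.int32(337), np.float64(0.0497), array([ 543.1, -302. ,  117.3,   25.6,   99.7]))
0.048 (array([353., 227.]), np.int32(376), np.float64(0.0498), array([ 429.7, -292.5,  117.6,   24.3,   90.4]))
scene
0.041 (array([226., 152.]), np.int32(103), np.float64(0.0463), array([ 307.1, -464
[... 558 characters left out ...]
92.4,  118.4,   29.8,   90.6]))
0.048 (array([147., 197.]), np.int32(244), np.float64(0.0502), array([ 582.9, -487.3,  123.1,   25.5,   77.8]))
0.048 (array([213., 213.]), np.int32(305), np.float64(0.0502), array([ 545.9, -301.3,  118.5,   27.2,  102.6]))
0.048 (array([193., 240.]), np.int32(361), np.float64(0.0502), array([ 640.7, -280.2,  121.9,   25.9,   81. ]))
outline [153 172  17   4  38] [546.2 169.7  38.9   7.6  92.4]
outline [157 184  24  15  39] [511.3 151.8  61.8  21.8 127.1]
outline [175 202  41  10 172] [462.8  78.7  97.3  13.4 104.7]
yellow [559.  130.8 205.4  15.9 104.3] red [476.5 207.7 104.3  15.4  14.4]
bed [505.8 114.7 200.7 117.5 104.4] all [507.9 118.5 206.8 123.7 104.2]
```

```bash
cat >> h.py <<'E'
def plan(target,heading):
    """commanded-from-measured shift in tool axes; heading = world deg of tool x"""
    from bench import get_obs
    o=get_obs();M=rot(o['eef_rot']);t=M.T@(np.array(target)-o['eef_pos'])
    h=np.degrees(np.arctan2(M[1,0],M[0,0]));dz=(h-heading+90)%180-90
    print('t',o['time_s'],'pos',o['eef_pos'].round(4),'head',h.round(2),'tilt',M[:,2].round(4),'F',o['wrist_force'].round(1),'open',round(o['opening'],3))
    print('tx,ty,tz mm',(t*1000).round(1),'turn',dz.round(2))
E
python3 -c "
from h import *
plan([.543,-.302,.2],12.5)"
```

```text
t 0.1 pos [0.2261 0.5281 0.2305] head 66.81 tilt [-9.0e-04 -1.3e-03 -1.0e+00] F [-0.1 -0.1  0.2] open 1.002
tx,ty,tz mm [-638.2  618.2   31.3] turn 54.31
```

Call:
move_arm(increments=[{"tx":-0.638,"ty":0.618,"tz":0.03,"turn":54.3},{"tx":-0.638,"ty":0.618,"tz":0.03,"turn":54.3},{"tx":-0.638,"ty":0.618,"tz":0.03,"turn":54.3},{"tx":-0.638,"ty":0.618,"tz":0.03,"turn":54.3},{"tx":-0.638,"ty":0.618,"tz":0.03,"turn":54.3},{"tx":-0.638,"ty":0.618,"tz":0.03,"turn":54.3},{"tx":-0.638,"ty":0.618,"tz":0.03,"turn":54.3},{"tx":-0.638,"ty":0.618,"tz":0.03,"turn":54.3},{"tx":-0.638,"ty":0.618,"tz":0.03,"turn":54.3},{"tx":-0.638,"ty":0.618,"tz":0.03,"turn":54.3},{"tx":-0.638,"ty":0.618,"tz":0.03,"turn":54.3},{"tx":-0.638,"ty":0.618,"tz":0.03,"turn":54.3},{"tx":-0.638,"ty":0.618,"tz":0.03,"turn":54.3},{"tx":-0.638,"ty":0.618,"tz":0.03,"turn":54.3},{"tx":-0.638,"ty":0.618,"tz":0.03,"turn":54.3},{"tx":-0.638,"ty":0.618,"tz":0.03,"turn":54.3},{"tx":-0.638,"ty":0.618,"tz":0.03,"turn":54.3},{"tx":-0.638,"ty":0.618,"tz":0.03,"turn":54.3},{"tx":-0.638,"ty":0.618,"tz":0.03,"turn":54.3},{"tx":-0.638,"ty":0.618,"tz":0.03,"turn":54.3}], gripper=0.65)

```text
time_s: 1.77
eef_pos: [0.5236, -0.2515, 0.2025]
eef_rot: [-0.0, 0.994, 0.109, -0.0]
wrist_force: [0.1, 0.2, 0.3]
opening: 0.651
```

```bash
python3 -c "
from h import *
plan([.543,-.302,.2],12.5)"
```

```text
t 1.7667 pos [ 0.5236 -0.2515  0.2025] head 12.48 tilt [-6.e-04  6.e-04 -1.e+00] F [0.1 0.2 0.3] open 0.651
tx,ty,tz mm [ 8.1 53.5  2.5] turn -0.02
```

Call:
move_arm(increments=[{"tx":0.005,"ty":0.03},{"tx":0.005,"ty":0.03},{"tx":0.005,"ty":0.03},{"tx":0.005,"ty":0.03}])

```text
validation failed for argument at $.in...
```

```bash
python3 - <<'E'
from h import *
from bench import viewer
c=viewer.get_calibration('wrist');p,d=viewer.camera('wrist')
cv2.imwrite('pics/w1.png',p[:,:,::-1]);f=dict(p=p,d=d,**c);np.savez('w1.npz',**f)
print(c['origin'],rot(c['attitude'])[:,2])
for lo in(.041,.048):
  for t in tops(f,lo):print(lo,t)
plan([.543,-.302,.2],12.5)
E
```

```text
[ 0.50907155 -0.18644187  0.34535848] [-0.05910464  0.26233162  0.96316601]
0.041 (array([186., 210.]), np.int32(3522), np.float64(0.0497), array([ 431.5, -293.3,  119.7,   32.8,   90.6]))
0.041 (array([389., 229.]), np.int32(2484), np.float64(0.05), array([ 642.4, -269.7,   94.7,   32.7,   81.1]))
0.041 (array([290., 241.]), np.int32(3203), np.float64(0.0499), array([ 544.4, -303.2,  120.2,   31.6,  102.1]))
0.041 (array([ 58., 314.]), np.int32(600), np.float64(0.0464), array([ 304.6, -447.6,   59. ,   13.2,   85. ]))
0.048 (array([185., 211.]), np.int32(2425), np.float64(0.0501), array([ 431.5, -293.2,  118.6,   22.5,   90.4]))
0.048 (array([290., 243.]), np.int32(2172), np.float64(0.0503), array([ 544.7, -303.4,  119.2,   21.2,  102.4]))
0.048 (array([391., 231.]), np.int32(1687), np.float64(0.0504), array([ 642.7, -268.7,   91.5,   23.1,   80.9]))
0.048 (array([ 54., 314.]), np.int32(232), np.float64(0.0497), array([ 302.9, -447.1,   56.9,    7.8,   87.5]))
t 1.8167 pos [ 0.5252 -0.2587  0.2018] head 12.27 tilt [ 7.0e-04 -3.7e-03 -1.0e+00] F [-0.6 -4.5  0.6] open 0.645
tx,ty,tz mm [ 8.2 46.1  1.9] turn -0.23
```

View pics/w1.png

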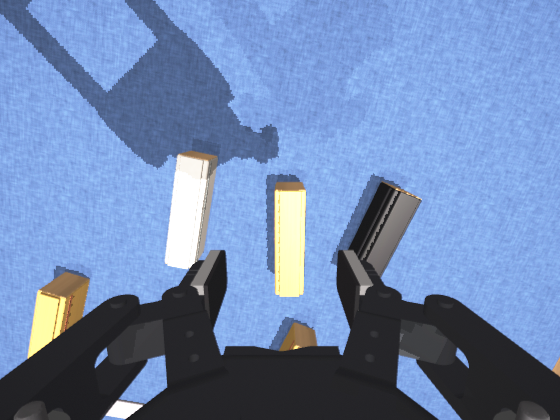

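The wrist view shows the target gold rail centred at (290,241), between white (186,210) and black (389,229). That puts it at about (0.5445, -0.3030), with its long side at 102.3°. The rows probably need all four keys.

Call:
move_arm(increments=[{"tx":0.009,"ty":0.047,"tz":0.1,"turn":0},{"tx":0.009,"ty":0.047,"tz":0.1,"turn":0},{"tx":0.009,"ty":0.047,"tz":0.1,"turn":0},{"tx":0.009,"ty":0.047,"tz":0.1,"turn":0},{"tx":0.009,"ty":0.047,"tz":0.1,"turn":0}])

```text
time_s: 2.23
eef_pos: [0.5411, -0.2926, 0.1011]
eef_rot: [-0.002, 0.994, 0.109, -0.002]
wrist_force: [-0.9, -0.5, -0.1]
opening: 0.654
```

```bash
python3 - <<'E'
from h import *
from bench import viewer
c=viewer.get_calibration('wrist');p,d=viewer.camera('wrist')
cv2.imwrite('pics/w2.png',p[:,:,::-1]);f=dict(p=p,d=d,**c)
for lo in(.041,.048):
  for t in tops(f,lo):print(lo,t)
plan([.5445,-.303,.018],12.3)
E
```

```text
0.041 (array([124., 186.]), np.int32(8671), np.float64(0.0496), array([ 431.6, -293.6,  120.2,   32.7,   90.5]))
0.041 (array([430., 224.]), np.int32(6763), np.float64(0.05), array([ 641.4, -274.9,  105. ,   32.9,   81. ]))
0.041 (array([282., 234.]), np.int32(7372), np.float64(0.0499), array([ 544. , -303.5,  120. ,   32.1,  102.4]))
0.048 (array([120., 186.]), np.int32(6017), np.float64(0.05), array([ 431.3, -293.6,  119.2,   23.5,   90.8]))
0.048 (array([282., 235.]), np.int32(5176), np.float64(0.0502), array([ 544. , -303.5,  119.4,   22.3,  102.5]))
0.048 (array([434., 226.]), np.int32(4697), np.float64(0.0504), array([ 641.8, -274.7,  103.8,   24.1,   81.1]))
t 2.2833 pos [ 0.5423 -0.2931  0.1033] head 12.5 tilt [-7.e-04  8.e-04 -1.e+00] F [-0.6 -0.   0.6] open 0.654
tx,ty,tz mm [ 0.  10.2 85.3] turn 0.2
```

View pics/w2.png

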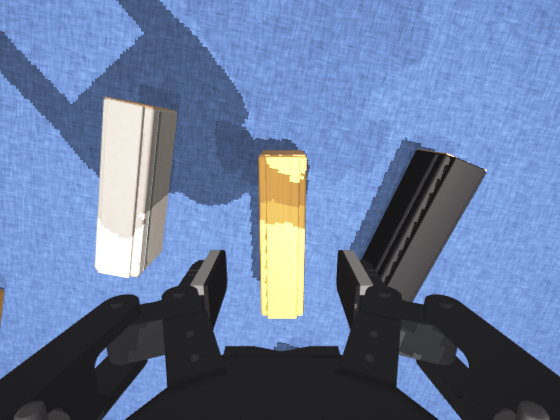

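Call:
move_arm(increments=[{"tx":0,"ty":0.0105,"tz":0.04,"turn":0},{"tx":0,"ty":0.0105,"tz":0.065,"turn":0},{"tx":0,"ty":0.0105,"tz":0.084,"turn":0},{"tx":0,"ty":0.0105,"tz":0.084,"turn":0},{"tx":0,"ty":0.0105,"tz":0.084,"turn":0},{"tx":0,"ty":0.0105,"tz":0.084,"turn":0}])

```text
time_s: 2.78
eef_pos: [0.5465, -0.3045, 0.0223]
eef_rot: [0.002, 0.994, 0.109, 0.002]
wrist_force: [-0.1, -0.3, 2.0]
opening: 0.652
```

```bash
python3 - <<'E'
from h import *
plan([.544,-.3035,.018],12.45)
E
```

```text
t 2.7833 pos [ 0.5465 -0.3045  0.0223] head 12.55 tilt [ 0.0035 -0.0028 -1.    ] F [-0.1 -0.3  2. ] open 0.652
tx,ty,tz mm [-2.2 -1.5  4.3] turn 0.1
```

Call:
move_arm(increments=[{"tx":-0.001,"ty":-0.001,"tz":0.003,"turn":0},{"tx":-0.001,"ty":-0.001,"tz":0.003,"turn":0},{"tx":-0.001,"ty":-0.001,"tz":0.003,"turn":0}])

```text
time_s: 3.03
eef_pos: [0.5441, -0.3033, 0.0175]
eef_rot: [0.001, 0.994, 0.109, 0.001]
wrist_force: [0.1, 0.5, -0.2]
opening: 0.649
```

```bash
python3 - <<'E'
from h import *
plan([.544,-.3035,.018],12.45)
E
```

```text
t 3.0333 pos [ 0.5441 -0.3033  0.0175] head 12.52 tilt [ 0.0014 -0.0012 -1.    ] F [ 0.1  0.5 -0.2] open 0.649
tx,ty,tz mm [-0.1  0.2 -0.5] turn 0.07
```

Call:
move_arm(increments=[{"tx":0,"ty":0,"tz":0,"turn":0},{"tx":0,"ty":0,"tz":0,"turn":0},{"tx":0,"ty":0,"tz":0,"turn":0},{"tx":0,"ty":0,"tz":0,"turn":0},{"tx":0,"ty":0,"tz":0,"turn":0},{"tx":0,"ty":0,"tz":0,"turn":0},{"tx":0,"ty":0,"tz":0,"turn":0},{"tx":0,"ty":0,"tz":0,"turn":0}], gripper=0)

```text
time_s: 3.7
eef_pos: [0.5439, -0.3033, 0.0168]
eef_rot: [0.0, 0.994, 0.109, 0.0]
wrist_force: [-0.5, 0.9, 5.7]
opening: 0.367
```

```bash
python3 - <<'E'
from h import *
plan([.544,-.3035,.018],12.45)
E
```

```text
t 3.7 pos [ 0.5439 -0.3033  0.0168] head 12.51 tilt [ 8.e-04 -7.e-04 -1.e+00] F [-0.5  0.9  5.7] open 0.367
tx,ty,tz mm [ 0.   0.2 -1.2] turn 0.06
```

Call:
move_arm(increments=[{"tx":0,"ty":0,"tz":-0.03,"turn":0},{"tx":0,"ty":0,"tz":-0.07,"turn":0},{"tx":0,"ty":0,"tz":-0.11,"turn":0},{"tx":0.01,"ty":-0.03,"tz":-0.14,"turn":-1.8},{"tx":0.053,"ty":-0.33,"tz":-0.22,"turn":-1.8},{"tx":0.053,"ty":-0.33,"tz":-0.22,"turn":-1.8},{"tx":0.053,"ty":-0.33,"tz":-0.22,"turn":-1.8},{"tx":0.053,"ty":-0.33,"tz":-0.22,"turn":-1.8},{"tx":0.053,"ty":-0.33,"tz":-0.22,"turn":-1.8},{"tx":0.053,"ty":-0.33,"tz":-0.22,"turn":-1.8},{"tx":0.053,"ty":-0.33,"tz":-0.22,"turn":-1.8},{"tx":0.053,"ty":-0.33,"tz":-0.22,"turn":-1.8},{"tx":0.053,"ty":-0.33,"tz":-0.22,"turn":-1.8},{"tx":0.053,"ty":-0.33,"tz":-0.22,"turn":-1.8},{"tx":0.053,"ty":-0.33,"tz":-0.22,"turn":-1.8},{"tx":0.053,"ty":-0.33,"tz":-0.22,"turn":-1.8},{"tx":0.053,"ty":-0.33,"tz":-0.22,"turn":-1.8},{"tx":0.053,"ty":-0.33,"tz":-0.22,"turn":-1.8},{"tx":0.053,"ty":-0.33,"tz":-0.22,"turn":-1.8}])

```text
time_s: 5.28
eef_pos: [0.5238, 0.0298, 0.2358]
eef_rot: [-0.0, 0.992, 0.124, -0.0]
wrist_force: [0.6, -0.9, -1.3]
opening: 0.365
```

```bash
python3 - <<'E'
from h import *
from bench import viewer
plan([.5039,.1085,.06],14.3)
c=viewer.get_calibration('wrist');p,d=viewer.camera('wrist')
cv2.imwrite('pics/w3.png',p[:,:,::-1]);np.savez('w3.npz',p=p,d=d,**c)
E
```

```text
t 5.2833 pos [0.5238 0.0298 0.2358] head 14.22 tilt [-7.e-04  1.e-04 -1.e+00] F [ 0.6 -0.9 -1.3] open 0.365
tx,ty,tz mm [  0.2 -81.1 175.8] turn -0.08
```

View pics/w3.png

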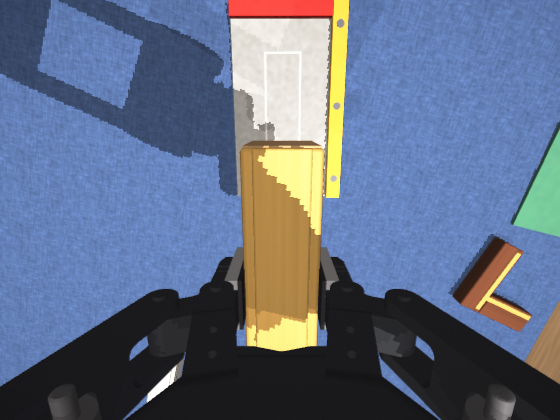

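```bash
python3 - <<'E'
from h import *
f=dict(np.load('w3.npz'));p,d=f['p'],f['d'];hsv=cv2.cvtColor(p,cv2.COLOR_RGB2HSV)
P=cloud(d,f)
th=np.radians(14.22);ux=np.array([np.cos(th),np.sin(th)]);uy=np.array([-ux[1],ux[0]])
def line(pts):  # fit
    vx,vy,x,y=cv2.fitLine((pts[:,:2]*1000).astype(np.float32),cv2.DIST_HUBER,0,.01,.01).ravel();a=np.degrees(np.arctan2(vy,vx))%180
    return np.array([x,y,a]).round(2)
Y=(hsv[...,0]>20)&(hsv[...,0]<35)&(hsv[...,1]>130)&(hsv[...,2]>100)
Rm=((hsv[...,0]<8)|(hsv[...,0]>172))&(hsv[...,1]>150)&(hsv[...,2]>100)
uv=np.array([[320+np.argmax(Y[r,320:])-.5,r] for r in range(25,190)]);ye=line(onplane(uv,f,.03))
uv=np.array([[c,np.max(np.where(Rm[:40,c])[0])+.5] for c in range(236,326)]);re=line(onplane(uv,f,.03))
print('fence face',ye,'red face',re)
g=hsv[...,2].astype(float); s=hsv[...,1].astype(float)
W=p.min(2).astype(float)
B=W-cv2.GaussianBlur(W,(0,0),5)
def sub(v): v=np.clip(v,0,None);return (v*np.arange(len(v))).sum()/v.sum()
L=line(onplane([[260+sub(B[r,260:270]),r] for r in range(60,85)],f,.02))
Rr=line(onplane([[295+sub(B[r,295:306]),r] for r in range(60,125)],f,.02))
T=line(onplane([[c,47+sub(B[47:58,c])] for c in range(270,296)],f,.02))
print('outline L,R,T',L,Rr,T)
for n,l in(('fence',ye),('red',re),('L',L),('R',Rr),('T',T)): print(n,'along ux',(l[:2]@ux).round(1),'uy',(l[:2]@uy).round(1))
# rail
from bench import get_obs
o=get_obs();M=rot(o['eef_rot']);Q=(P-o['eef_pos'])@M*1000
m=(np.abs(Q[...,0])<25)&(Q[...,2]>-38)&(Q[...,2]<15)&(Q[...,1]<-20)&(d>0)
q=Q[m];print('rail tool x',np.percentile(q[:,0],[1,99]),'y min',np.percentile(q[:,1],[0.5,1]),'ztop',np.percentile(q[:,2],[5,20,50]))
print('tcp ux,uy',(o['eef_pos'][:2]*1000@ux).round(1),(o['eef_pos'][:2]*1000@uy).round(1))
E
```

```text
fence face [549.86 138.53 103.  ] red face [473.29 195.6   14.2 ]
outline L,R,T [475.99 146.95 104.53] [521.34 122.81 104.34] [490.07 168.96  14.76]
fence along ux 567.0 uy -0.8
red along ux 506.8 uy 73.3
L along ux 497.5 uy 25.5
R along ux 535.5 uy -9.0
T along ux 516.6 uy 43.4
rail tool x [-15.389412    15.55321954] y min [-59.56525566 -59.54410095] ztop [-34.22207756 -33.66608901 -32.94885086]
tcp ux,uy 515.1 -99.6
```

The wrist view (outline top corners at (265,52) and (300,52), red face along row 17, fence at cols 328 to 345) agrees with the top view. I'll move above the outline.

Call:
move_arm(increments=[{"tx":0.001,"ty":-0.04,"tz":0.02,"turn":-0.1},{"tx":0.001,"ty":-0.07,"tz":0.05,"turn":-0.1},{"tx":0.001,"ty":-0.08,"tz":0.09,"turn":-0.1},{"tx":0.001,"ty":-0.08,"tz":0.13,"turn":-0.1},{"tx":0.001,"ty":-0.08,"tz":0.16,"turn":-0.1},{"tx":0.001,"ty":-0.08,"tz":0.18,"turn":-0.1},{"tx":0.001,"ty":-0.08,"tz":0.18,"turn":-0.1},{"tx":0.001,"ty":-0.08,"tz":0.18,"turn":-0.1},{"tx":0.001,"ty":-0.08,"tz":0.18,"turn":-0.1},{"tx":0.001,"ty":-0.08,"tz":0.18,"turn":-0.1}])

```text
time_s: 6.17
eef_pos: [0.5069, 0.1083, 0.0583]
eef_rot: [0.0, 0.992, 0.125, 0.002]
wrist_force: [0.5, 0.8, -1.9]
opening: 0.363
```

```bash
cat >> h.py <<'E'
def jigpos():
    from bench import get_obs
    o=get_obs();th=np.radians(14.3);u=np.array([[np.cos(th),np.sin(th)],[-np.sin(th),np.cos(th)]])
    print('jig x,y',(u@(o['eef_pos'][:2]*1000-[507.5,117.6])).round(1),'F jig',(u@o['wrist_force'][:2]).round(1),'Fz',o['wrist_force'][2].round(1))
E
python3 - <<'E'
from h import *
from bench import viewer,get_obs
th=np.radians(14.22);ux=np.array([np.cos(th),np.sin(th)]);uy=np.array([-ux[1],ux[0]])
plan((ux*516.3+uy*-19.2).tolist()/np.array(1000.) if 0 else [*((ux*516.3+uy*-19.2)/1000),.0368],14.35);jigpos()
for n in('wrist','scene'):
    c=viewer.get_calibration(n);p,d=viewer.camera(n)
    if n=='scene': p=cv2.resize(p[220:340,290:460],None,fx=4,fy=4,interpolation=cv2.INTER_CUBIC)
    cv2.imwrite(f'pics/{n}4.png',p[:,:,::-1])
E
```

```text
t 6.1667 pos [0.5069 0.1083 0.0583] head 14.39 tilt [ 3.9e-03 -1.0e-04 -1.0e+00] F [ 0.5  0.8 -1.9] open 0.363
tx,ty,tz mm [-1.8 -0.4 21.5] turn 0.04
jig x,y [-2.9 -8.9] F jig [0.7 0.7] Fz -1.9
```

View pics/wrist4.png

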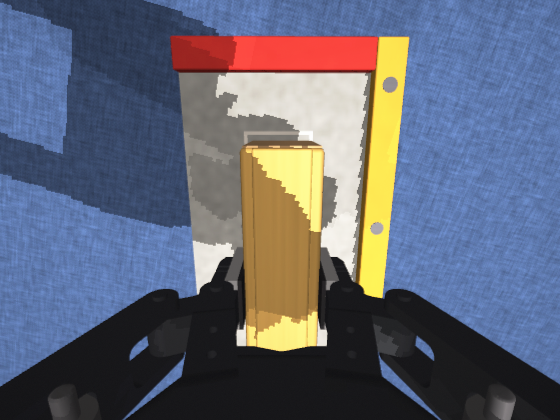

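View pics/scene4.png

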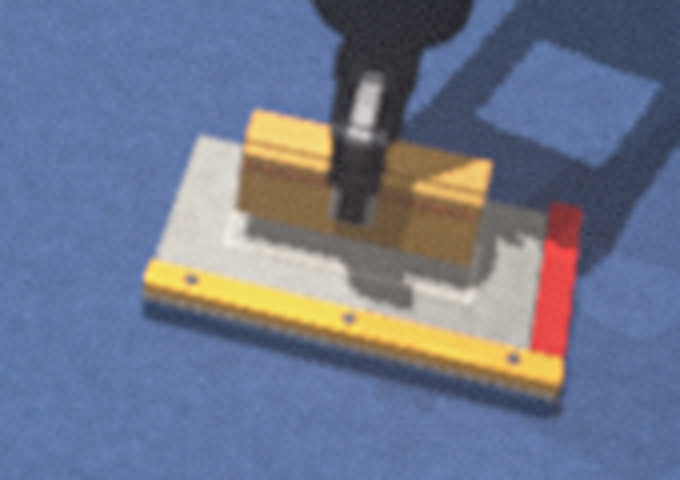

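```bash
python3 - <<'E'
from h import *
from bench import viewer,get_obs
th=np.radians(14.22);ux=np.array([np.cos(th),np.sin(th)]);uy=np.array([-ux[1],ux[0]])
plan([*((ux*516.3+uy*-19.2)/1000),.0368],14.35);jigpos()
c=viewer.get_calibration('wrist');o=get_obs();M=rot(o['eef_rot'])
q=(onplane([[246,133],[312,133],[280,133]],c,.02)-o['eef_pos'])@M*1000
print(q.round(1))
E
```

```text
t 6.2667 pos [0.5066 0.1083 0.0581] head 14.39 tilt [ 0.0036 -0.     -1.    ] F [-0.1 -0.1 -0.5] open 0.367
tx,ty,tz mm [-1.4 -0.3 21.3] turn 0.04
jig x,y [-3.2 -8.8] F jig [-0.1 -0.1] Fz -0.5
[[-20.4 -62.8  37.9]
 [ 18.  -62.8  38.1]
 [ -0.6 -62.8  38. ]]
```

Call:
move_arm(increments=[{"tx":-0.0012,"ty":0,"tz":0.01,"turn":0},{"tx":-0.0012,"ty":0,"tz":0.016,"turn":0},{"tx":-0.0012,"ty":0,"tz":0.019,"turn":0},{"tx":-0.0012,"ty":0,"tz":0.019,"turn":0},{"tx":-0.0012,"ty":0,"tz":0.019,"turn":0}])

```text
time_s: 6.68
eef_pos: [0.5036, 0.1082, 0.0368]
eef_rot: [-0.0, 0.992, 0.125, -0.0]
wrist_force: [-0.6, 0.2, -1.6]
opening: 0.367
```

```bash
python3 - <<'E'
from h import *
plan([.503,.1085,.0368],14.35);jigpos()
E
```

```text
t 6.6833 pos [0.5036 0.1082 0.0368] head 14.41 tilt [-6.e-04  0.e+00 -1.e+00] F [-0.6  0.2 -1.6] open 0.367
tx,ty,tz mm [-0.5 -0.4 -0. ] turn 0.06
jig x,y [-6.1 -8.1] F jig [-0.5  0.3] Fz -1.6
```

Call:
move_arm(increments=[{"tx":0,"ty":0,"tz":0.001,"turn":0},{"tx":0,"ty":0,"tz":0.001,"turn":0},{"tx":0,"ty":0,"tz":0.001,"turn":0}])

```text
time_s: 6.93
eef_pos: [0.5036, 0.1081, 0.0367]
eef_rot: [0.0, 0.992, 0.125, -0.0]
wrist_force: [-4.7, -0.3, 8.8]
opening: 0.366
```

Call:
move_arm(increments=[{"tx":0,"ty":0,"tz":0.0003,"turn":0},{"tx":0,"ty":0,"tz":0.0003,"turn":0},{"tx":0,"ty":0,"tz":0.0003,"turn":0},{"tx":0,"ty":0,"tz":0.0003,"turn":0}])

```text
time_s: 7.27
eef_pos: [0.5036, 0.1082, 0.0367]
eef_rot: [0.0, 0.992, 0.126, -0.0]
wrist_force: [-6.8, 0.4, 13.0]
opening: 0.362
```

Call:
move_arm(increments=[{"tx":0,"ty":0,"tz":0,"turn":0},{"tx":0,"ty":0,"tz":0,"turn":0},{"tx":0,"ty":0,"tz":0,"turn":0},{"tx":0,"ty":0,"tz":0,"turn":0},{"tx":0,"ty":0,"tz":0,"turn":0},{"tx":0,"ty":0,"tz":0,"turn":0}])

```text
time_s: 7.77
eef_pos: [0.5036, 0.1082, 0.0368]
eef_rot: [0.0, 0.992, 0.125, -0.0]
wrist_force: [-6.5, -0.7, 13.4]
opening: 0.365
```

```bash
python3 - <<'E'
from h import *
from bench import viewer
plan([.503,.1085,.0368],14.35);jigpos()
for n in('wrist','scene'):
    p,d=viewer.camera(n)
    if n=='scene': p=cv2.resize(p[220:340,290:460],None,fx=4,fy=4,interpolation=cv2.INTER_CUBIC)
    cv2.imwrite(f'pics/{n}5.png',p[:,:,::-1])
E
```

```text
t 7.7667 pos [0.5036 0.1082 0.0368] head 14.42 tilt [-8.e-04 -2.e-04 -1.e+00] F [-6.5 -0.7 13.4] open 0.365
tx,ty,tz mm [-0.5 -0.5 -0. ] turn 0.07
jig x,y [-6.1 -8.2] F jig [-6.5  0.9] Fz 13.4
```

View pics/wrist5.png

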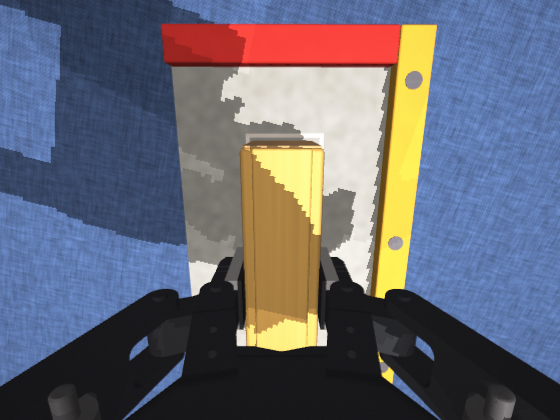

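View pics/scene5.png

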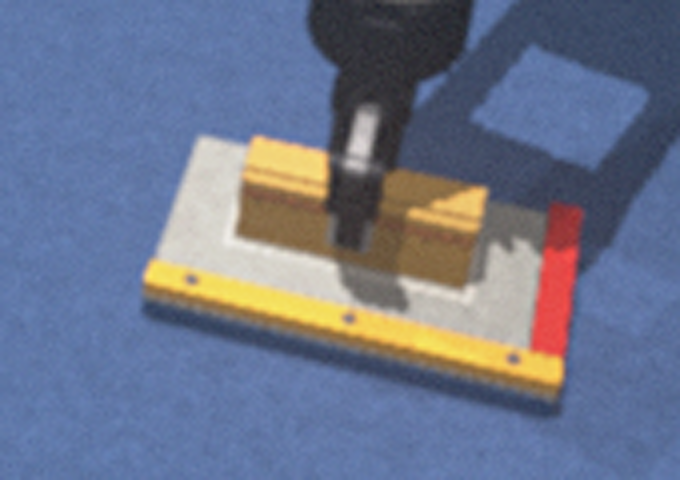

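The rail sits inside the outline with the white line visible all round (wrist end line at row 137, scene front line below the rail). It was pressed at about 13 N for more than 0.5 s. I'll ease the force a little and slide toward the fence.

Call:
move_arm(increments=[{"tx":0.002,"ty":0,"tz":-0.0004,"turn":0},{"tx":0.007,"ty":0,"tz":-0.0005,"turn":0},{"tx":0.012,"ty":0,"tz":-0.0005,"turn":0},{"tx":0.017,"ty":0,"tz":-0.0005,"turn":0},{"tx":0.021,"ty":0,"tz":-0.0005,"turn":0},{"tx":0.024,"ty":0,"tz":-0.0005,"turn":0},{"tx":0.026,"ty":0,"tz":-0.0005,"turn":0},{"tx":0.027,"ty":0,"tz":-0.0005,"turn":0},{"tx":0.027,"ty":0,"tz":-0.0005,"turn":0}])

```text
time_s: 8.62
eef_pos: [0.5289, 0.1146, 0.0368]
eef_rot: [0.0, 0.992, 0.126, -0.002]
wrist_force: [-7.1, -1.1, 11.7]
opening: 0.368
```

```bash
python3 - <<'E'
from h import *
plan([.503,.1085,.0368],14.3);jigpos()
E
```

```text
t 8.6167 pos [0.5289 0.1146 0.0368] head 14.44 tilt [-3.e-03 -7.e-04 -1.e+00] F [-7.1 -1.1 11.7] open 0.368
tx,ty,tz mm [-26.6  -0.5   0.1] turn 0.14
jig x,y [20.  -8.1] F jig [-7.1  0.6] Fz 11.7
```

Call:
move_arm(increments=[{"tx":0.003,"ty":0,"tz":-0.0002,"turn":0.1},{"tx":0.005,"ty":0,"tz":-0.0003,"turn":0.1},{"tx":0.007,"ty":0,"tz":-0.0003,"turn":0.1},{"tx":0.008,"ty":0,"tz":-0.0003,"turn":0.1},{"tx":0.008,"ty":0,"tz":-0.0003,"turn":0.1}])

```text
time_s: 9.03
eef_pos: [0.5373, 0.1168, 0.0368]
eef_rot: [0.0, 0.992, 0.125, -0.001]
wrist_force: [-5.7, -0.9, 7.7]
opening: 0.363
```

Call:
move_arm(increments=[{"tx":0.0005,"ty":0,"tz":0,"turn":0},{"tx":0.001,"ty":0,"tz":0,"turn":0},{"tx":0.001,"ty":0,"tz":0,"turn":0}])

```text
time_s: 9.28
eef_pos: [0.5378, 0.1169, 0.0368]
eef_rot: [0.0, 0.992, 0.125, -0.001]
wrist_force: [-5.8, -2.5, 9.1]
opening: 0.36
```

```bash
python3 - <<'E'
from h import *
plan([.503,.1085,.0368],14.3);jigpos()
E
```

```text
t 9.2833 pos [0.5378 0.1169 0.0368] head 14.33 tilt [-2.3e-03 -5.0e-04 -1.0e+00] F [-5.8 -2.5  9.1] open 0.36
tx,ty,tz mm [-35.8  -0.5   0.1] turn 0.03
jig x,y [29.2 -8.2] F jig [-6.2 -1. ] Fz 9.1
```

Call:
move_arm(increments=[{"tx":0.0005,"ty":0,"tz":0,"turn":0},{"tx":0.001,"ty":0,"tz":0,"turn":0},{"tx":0.001,"ty":0,"tz":0,"turn":0}])

```text
time_s: 9.53
eef_pos: [0.5388, 0.1172, 0.0368]
eef_rot: [0.0, 0.992, 0.125, -0.001]
wrist_force: [-6.4, -2.2, 8.3]
opening: 0.362
```

Call:
move_arm(increments=[{"tx":0.0005,"ty":0,"tz":0,"turn":0},{"tx":0.001,"ty":0,"tz":0,"turn":0},{"tx":0.001,"ty":0,"tz":0,"turn":0}])

```text
time_s: 9.78
eef_pos: [0.5389, 0.1172, 0.0368]
eef_rot: [0.0, 0.992, 0.125, -0.002]
wrist_force: [-9.8, -3.2, 13.3]
opening: 0.366
```

```bash
python3 - <<'E'
from h import *
plan([.503,.1085,.0368],14.3);jigpos()
E
```

```text
t 9.7833 pos [0.5389 0.1172 0.0368] head 14.34 tilt [-0.0044 -0.001  -1.    ] F [-9.8 -3.2 13.3] open 0.366
tx,ty,tz mm [-36.9  -0.5   0.2] turn 0.04
jig x,y [30.3 -8.1] F jig [-10.3  -0.7] Fz 13.3
```

Call:
move_arm(increments=[{"tx":0.0005,"ty":0,"tz":-0.0003,"turn":0},{"tx":0.001,"ty":0,"tz":-0.0003,"turn":0},{"tx":0.001,"ty":0,"tz":-0.0003,"turn":0},{"tx":0.001,"ty":0,"tz":-0.0003,"turn":0}])

```text
time_s: 10.12
eef_pos: [0.539, 0.1172, 0.0369]
eef_rot: [0.0, 0.992, 0.125, -0.003]
wrist_force: [-12.3, -3.5, 14.3]
opening: 0.367
```

```bash
python3 - <<'E'
from h import *
from bench import viewer
plan([.503,.1085,.0368],14.3);jigpos()
for n in('wrist',):
    p,d=viewer.camera(n)
    cv2.imwrite(f'pics/{n}6.png',p[:,:,::-1])
E
```

```text
t 10.1167 pos [0.539  0.1172 0.0369] head 14.36 tilt [-0.0063 -0.0015 -1.    ] F [-12.3  -3.5  14.3] open 0.367
tx,ty,tz mm [-37.   -0.5   0.3] turn 0.06
jig x,y [30.4 -8.2] F jig [-12.8  -0.3] Fz 14.3
```

View pics/wrist6.png

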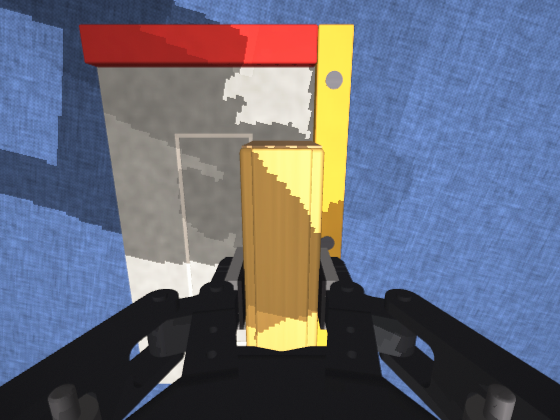

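The rail's right side is against the fence (col 320), and the end stop is free ahead (row 65). Next is the slide along the fence, keeping a light push against it.

Call:
move_arm(increments=[{"tx":-0.0005,"ty":-0.001,"tz":-0.0003,"turn":0},{"tx":-0.001,"ty":-0.005,"tz":-0.0004,"turn":0},{"tx":-0.001,"ty":-0.01,"tz":-0.0004,"turn":0},{"tx":-0.001,"ty":-0.015,"tz":-0.0004,"turn":0},{"tx":-0.001,"ty":-0.02,"tz":-0.0004,"turn":0},{"tx":-0.001,"ty":-0.024,"tz":-0.0004,"turn":0},{"tx":-0.001,"ty":-0.027,"tz":-0.0004,"turn":0},{"tx":-0.001,"ty":-0.028,"tz":-0.0004,"turn":0},{"tx":-0.001,"ty":-0.028,"tz":-0.0004,"turn":0}])

```text
time_s: 10.92
eef_pos: [0.5323, 0.1429, 0.0369]
eef_rot: [0.001, 0.992, 0.125, -0.002]
wrist_force: [-5.6, -8.5, 5.5]
opening: 0.363
```

```bash
python3 - <<'E'
from h import *
plan([.503,.1085,.0368],14.3);jigpos()
E
```

```text
t 10.9167 pos [0.5323 0.1429 0.0369] head 14.35 tilt [-0.0037 -0.0033 -1.    ] F [-5.6 -8.5  5.5] open 0.363
tx,ty,tz mm [-37.   26.1   0.3] turn 0.05
jig x,y [30.3 18.4] F jig [-7.5 -6.9] Fz 5.5
```

Call:
move_arm(increments=[{"tx":0,"ty":-0.003,"tz":0.0002,"turn":0},{"tx":0,"ty":-0.005,"tz":0.0002,"turn":0},{"tx":0,"ty":-0.007,"tz":0.0002,"turn":0},{"tx":0,"ty":-0.008,"tz":0.0002,"turn":0},{"tx":0,"ty":-0.008,"tz":0.0002,"turn":0}])

```text
time_s: 11.33
eef_pos: [0.5305, 0.1501, 0.0369]
eef_rot: [0.002, 0.992, 0.125, -0.002]
wrist_force: [-6.7, -12.3, 6.7]
opening: 0.365
```

Call:
move_arm(increments=[{"tx":0,"ty":-0.0005,"tz":0,"turn":0},{"tx":0,"ty":-0.001,"tz":0,"turn":0},{"tx":0,"ty":-0.001,"tz":0,"turn":0}])

```text
time_s: 11.58
eef_pos: [0.5304, 0.1508, 0.0369]
eef_rot: [0.002, 0.992, 0.125, -0.002]
wrist_force: [-6.0, -13.1, 7.2]
opening: 0.364
```

Call:
move_arm(increments=[{"tx":0,"ty":-0.0005,"tz":0,"turn":0},{"tx":0,"ty":-0.001,"tz":0,"turn":0},{"tx":0,"ty":-0.001,"tz":0,"turn":0}])

```text
time_s: 11.83
eef_pos: [0.5303, 0.1511, 0.0369]
eef_rot: [0.002, 0.992, 0.125, -0.002]
wrist_force: [-6.0, -16.1, 6.9]
opening: 0.371
```

```bash
python3 - <<'E'
from h import *
plan([.503,.1085,.0368],14.3);jigpos()
E
```

```text
t 11.8333 pos [0.5303 0.1511 0.0369] head 14.35 tilt [-0.0033 -0.0054 -1.    ] F [ -6.  -16.1   6.9] open 0.371
tx,ty,tz mm [-37.   34.5   0.4] turn 0.05
jig x,y [30.4 26.9] F jig [ -9.8 -14.1] Fz 6.9
```

Call:
move_arm(increments=[{"tx":0,"ty":-0.0005,"tz":-0.0001,"turn":0},{"tx":0,"ty":-0.001,"tz":-0.0001,"turn":0},{"tx":0,"ty":-0.001,"tz":-0.0001,"turn":0},{"tx":0,"ty":-0.001,"tz":-0.0001,"turn":0}])

```text
time_s: 12.17
eef_pos: [0.5303, 0.1512, 0.037]
eef_rot: [0.003, 0.992, 0.125, -0.002]
wrist_force: [-5.2, -20.0, 6.6]
opening: 0.366
```

```bash
python3 - <<'E'
from h import *
from bench import viewer
plan([.503,.1085,.0368],14.3);jigpos()
for n in('wrist','scene'):
    p,d=viewer.camera(n)
    p=p[220:340,290:460] if n=='scene' else p[0:200,180:420]
    p=cv2.resize(p,None,fx=3,fy=3,interpolation=cv2.INTER_CUBIC)
    cv2.imwrite(f'pics/{n}7.png',p[:,:,::-1])
E
```

```text
t 12.1667 pos [0.5303 0.1512 0.037 ] head 14.35 tilt [-0.0031 -0.0066 -1.    ] F [ -5.2 -20.    6.6] open 0.366
tx,ty,tz mm [-37.   34.6   0.5] turn 0.05
jig x,y [30.4 27. ] F jig [-10.  -18.1] Fz 6.6
```

View pics/wrist7.png

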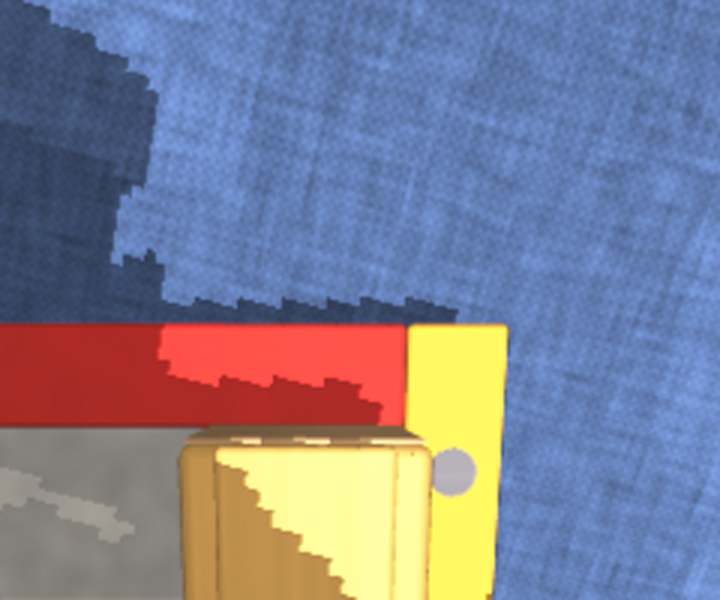

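View pics/scene7.png

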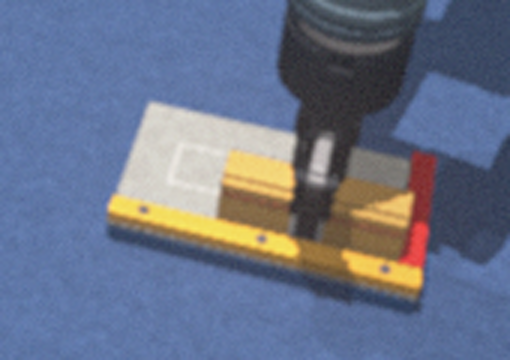

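The crop shows the rail end meeting the red stop (crop row 428) and its side against the fence (crop col 430). The force along the fence rose to 18 N with no further motion, so the rail is home. I'll ease the stored push and then release.

Call:
move_arm(increments=[{"tx":-0.0008,"ty":0.0015,"tz":0,"turn":0},{"tx":-0.0015,"ty":0.003,"tz":0,"turn":0},{"tx":-0.0015,"ty":0.003,"tz":-0.0003,"turn":0}])

```text
time_s: 12.52
eef_pos: [0.5301, 0.1512, 0.037]
eef_rot: [0.0, 0.992, 0.124, -0.0]
wrist_force: [0.9, -5.0, -1.6]
opening: 0.361
```

Call:
move_arm(increments=[{"tx":0,"ty":0,"tz":0,"turn":0},{"tx":0,"ty":0,"tz":0,"turn":0},{"tx":0,"ty":0,"tz":0,"turn":0},{"tx":0,"ty":0,"tz":0,"turn":0},{"tx":0,"ty":0,"tz":0,"turn":0},{"tx":0,"ty":0,"tz":0,"turn":0}], gripper=0.7)

```text
time_s: 13.02
eef_pos: [0.5304, 0.1524, 0.0376]
eef_rot: [-0.0, 0.992, 0.125, 0.0]
wrist_force: [1.0, 0.3, -0.1]
opening: 0.697
```

```bash
python3 - <<'E'
from h import *
plan([.503,.1085,.0368],14.3);jigpos()
E
```

```text
t 13.0167 pos [0.5304 0.1524 0.0376] head 14.32 tilt [ 3.e-04  2.e-04 -1.e+00] F [ 1.   0.3 -0.1] open 0.697
tx,ty,tz mm [-37.4  35.7   0.8] turn 0.02
jig x,y [30.8 28. ] F jig [1.1 0.1] Fz -0.1
```

Released with almost no force left. Next I retreat straight up, then aside.

Call:
move_arm(increments=[{"tx":0,"ty":0,"tz":-0.015,"turn":0},{"tx":0,"ty":0,"tz":-0.04,"turn":0},{"tx":0,"ty":0,"tz":-0.08,"turn":0},{"tx":0,"ty":0,"tz":-0.12,"turn":0},{"tx":0,"ty":0.03,"tz":-0.16,"turn":0},{"tx":0,"ty":0.07,"tz":-0.17,"turn":0},{"tx":0,"ty":0.1,"tz":-0.17,"turn":0},{"tx":0,"ty":0.1,"tz":-0.17,"turn":0},{"tx":0,"ty":0.1,"tz":-0.17,"turn":0},{"tx":0,"ty":0.1,"tz":-0.17,"turn":0}])

```text
time_s: 13.85
eef_pos: [0.5545, 0.0555, 0.207]
eef_rot: [-0.0, 0.992, 0.124, -0.001]
wrist_force: [-0.7, 1.1, -0.7]
opening: 0.697
```

```bash
python3 - <<'E'
from h import *
from bench import viewer
c=viewer.get_calibration('wrist');p,d=viewer.camera('wrist')
cv2.imwrite('pics/w8.png',p[:,:,::-1]);f=dict(p=p,d=d,**c);np.savez('w8.npz',**f)
for lo in(.055,.067):
  for t in tops(f,lo,.09):
    th=np.radians(14.3);u=np.array([[np.cos(th),np.sin(th)],[-np.sin(th),np.cos(th)]])
    print(lo,t,'jig',(u@(t[3][:2]-[507.5,117.6])).round(1))
p,d=viewer.camera('top');f=dict(p=p,d=d,**viewer.get_calibration('top'))
for t in tops(f,.041,.06): print(t)
p,d=viewer.camera('scene');cv2.imwrite('pics/s8.png',p[:,:,::-1])
E
```

```text
0.055 (array([282.,  83.]), np.int32(5301), np.float64(0.0698), array([530.7, 150.9, 119.3,  32.1, 104.2])) jig [30.7 26.5]
0.067 (array([282.,  83.]), np.int32(3741), np.float64(0.0702), array([530.8, 150.8, 118. ,  25. , 105. ])) jig [30.8 26.4]
(array([348., 141.]), np.int32(637), np.float64(0.0483), array([ 638.5, -280.3,  119.3,   34.1,   81.4]))
(array([434., 168.]), np.int32(652), np.float64(0.0478), array([ 580.2, -485.5,  120.2,   32.9,   78.4]))
(array([178., 180.]), np.int32(94), np.float64(0.051), array([522.7, 121.2,  78.2,  25.8, 125.1]))
(array([352., 227.]), np.int32(715), np.float64(0.0481), array([ 429.8, -291.7,  119.7,   32.5,   90. ]))
(array([421., 285.]), np.int32(109), np.float64(0.0464), array([ 304.9, -457.6,   81.3,    9.5,   89.6]))
```

View pics/w8.png

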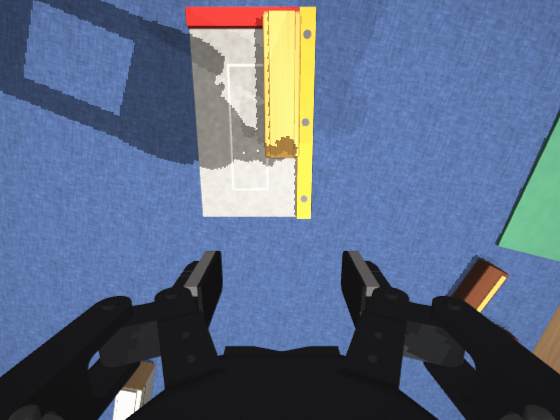

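View pics/s8.png

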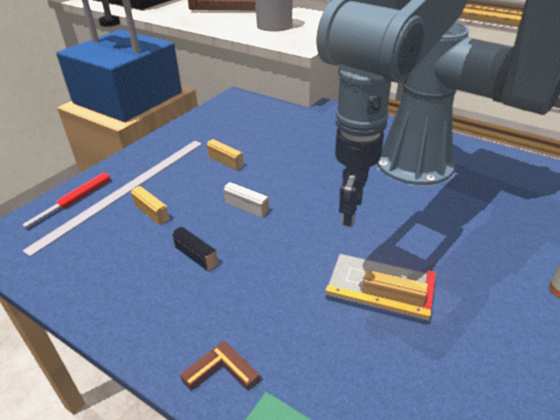

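```bash
python3 - <<'E'
from h import *
p=np.load('w8.npz')['p'];cv2.imwrite('pics/w8z.png',cv2.resize(p[0:170,225:325,::-1],None,fx=3.5,fy=3.5,interpolation=cv2.INTER_CUBIC))
E
```

```text
(no output)
```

View pics/w8z.png

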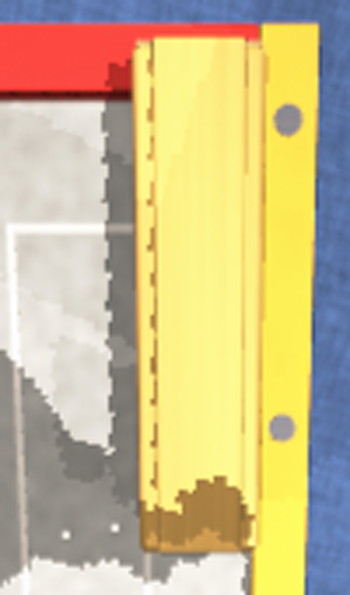

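The rail lies flush along the fence with no visible gap, and its end meets the stop: the end measures uy ≈ 75.9 mm and the stop face ≈ 76.1 mm. The black and white rails have not moved.

```bash
python3 -c "
from bench import workorder,get_obs
print(get_obs()['wrist_force'].round(1)); print(workorder.hand_in())"
```

```text
[-0.7  0.5 -1.4]
the job is handed in; nothing more can be done
None
```

I took the leftmost gold rail (the one between the black and white rails) and set it flat inside the white outline. I pressed it at about 13 N for over half a second, a little above the 10 N asked. Then I slid it without lifting, first square against the yellow fence and then along it to the red stop. I let go and backed the arm off; the robot's clock read about 14 s when I handed it in.

**Rail home:**
- **End stop:** the rail's end is within about 0.2 mm of the red stop.
- **Fence:** its angle of 104.2° matches the jig's 104.3°, and no gap shows along the fence. Pushing into each stop, the rail stopped moving while the force climbed, to 13 N at the fence and 18 N at the end stop.
- **One disagreement:** in my camera-derived jig frame the rail's centre reads x ≈ 30.7, y ≈ 26.5 mm, against the stated home of 29, 27. I put this down to the roughly 2 mm calibration error, because the force and the close-up both show contact.

**Bystanders:** the black and white rails measure the same as at the start, within 1 mm.

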